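# Scan the specimen jar's barcode

### The arm

A 6-joint arm with a two-finger parallel gripper is mounted at the origin on the work surface. World frame = base frame: x ahead of the robot, y to its left, z up, the work surface at z = 0. Lengths are in m, angles in rad, forces in N, time in s.
With the tool pointing down it reaches from about 0.275 to 0.725 m from the base axis. Payload 5.6 kg.
Tool frame: the origin (TCP) lies between the finger pads; the fingertips stand 11 mm ahead of it and the grasp point (between the pads) lies 8 mm behind it; z points along the fingers, y is the line along which they close (so a half turn about z gives the same grasp; the last joint's range is limited). The gripper opens to 85 mm and grips with 20 to 120 N. Pads are 22 mm wide; open, the fingers measure 114 mm over their backs; the gripper's body (76 mm by 85 mm) begins 54 mm behind the grasp point. The pads swing forward as they close: fully open they stand 13 mm farther back than shut.
Start: joints at [1.573, 0.255, 0.108, 0, -1.424, -0.285], TCP at [0.153, 0.528, 0.242] pointing down, gripper open.
Joint ranges: [-2.95, 2.95], [-1.21, 1.97], [-1.09, 1.5], [-2.87, 1.71], [-2.94, -0.07], [-3.05, 3.05]. Speed limits (rad/s): [2.57, 2.57, 3.14, 3.14, 3.14, 3.14].

### API

Orientations are given as a 3x3 rotation matrix whose columns are the frame's x, y, z axes.
In Python, from workcell import monitor, viewer, manip gives the robot as it stands.
- The arm moves only by the tool drive_tool, never from a script. Its argument "rows" is a list of rows, each a list of 7 numbers: the shift along the tool's x, y, z in mm, then the turn, a rotation vector about the tool's x, y, z in rad, then the closure, from 0 (fully open) to 1 (shut). In form: [[tx, ty, tz, rx, ry, rz, jaw], ...]. A call has 1 to 5 rows; each row shifts and turns the commanded pose from where the row before left it, along the tool's axes as they then stand; what a row does not reach is not made up. A row lasts 1/10 s, in which the tool goes at most 50 mm and 8.59 degrees, less where a joint would pass 70% of its speed; a pose out of reach is approached as far as the arm can. A call with a gripper value outside its range is refused whole. The fingers move at their own pace and stop on an object; "squeeze" is the grip in N (left out, the last holds). Time passes only in rows, so rows that do not move let the fingers close. It gives the time, the measured TCP pose, the force, the opening and the grip force at its end, in the units of the state.
- monitor.state(): the state, without advancing time (a new reading comes with each control period).
- viewer.get_image(name): name is "scene" or "top" or "wrist"; returns a dict with "img" (480x640x3 uint8, blue, green, red), "K" (3x3 intrinsics, pixels), "eye" and "attitude" of the camera in the world. Camera axes: x right, y down, z forward; pixel columns grow to the right and rows downward; lengths in m; the calibration is good to about 2 mm. The wrist camera is an equidistant fisheye: a pixel r from the principal point sees the ray r / f radians off the axis. A picture is of the moment at which its call begins. There is no depth.
- manip.hand_in(): hands the job in; it is judged then, once.
The state is a dict: "time": time; "joints": joint angles; "joint_vel": joint speeds; "tau": joint torques, N m; "ee_pos": TCP position; "orientation": TCP orientation; "contact_force": force on the tool from outside, world axes, zero at the start; "moment": the same for the moment, N m; "opening": finger opening in m; "grasp_force": force on a finger pad.
Only numpy, scipy, OpenCV 4.12 (cv2) and the standard library are available. Lean on these libraries where they do the work, as an engineer would, in place of code of your own. Each camera call takes 0.05 s, during which the arm holds its last target. There are 200 camera calls.

### The job

Pick up the hand scanner and point its window squarely at the middle of the barcode label on the square jar from about 10 cm away, holding it still there for a good second so that it reads. Then stand the scanner upright, wholly on its charging pad again, and let go. Do not shift the jar or the two bottles beside it.

Things in the scene. Friction and masses are not known exactly. Their poses are not given: they have to be found in the camera images.
- scanner: Cordless pistol-type scanner, about 0.22 kg, standing loose on its round foot on the pad, 150 mm tall. Origin: centre of the foot's underside; z up; x is the way it looks. White head: level box, flat sides, 105 long (x -45 to 60), 42 wide (y), 42 tall (z 108 to 150), balanced above the foot; grey handle 34 x 28 mm; foot 72 mm across, 18 tall. The foot hangs 129 mm below the window.
- scanner_window (a point): Centre of the scanner's window in the front end of the head, 62 mm ahead (x) of the scanner's origin and 129 mm above the foot's underside. Axes as the scanner's: it looks along its x.
- scanner_grip (a point): Middle of the head straight above the foot's centre, 129 mm above the foot's underside: a good place to pinch the head across its 42 mm width (scanner's y) from above. Axes as the scanner's.
- pad: Charging pad, a flat grey round plate fixed to the table, 130 mm across at the bottom and 6 mm thick. Origin: centre of its underside.
- jar: The square jar: grey plastic, loose, square-sided, 60 x 64 mm and 82 mm tall plus a round white screw lid 18 mm tall, standing on the riser among two round containers. Origin: centre of its underside; x points out of the labelled side.
- label (a point): Middle of the white barcode label (56 mm wide, 42 mm tall, black bars) on the jar's flat upright +x side, 55 mm above the jar's underside. x is the outward normal of the label (level), z is up. The label looks roughly away from the robot, up to 40 degrees to either side.
- riser: Fixed aluminium riser shelf, 150 (x) by 370 (y) mm, top 120 mm above the table, on four legs. Origin: on the table under its centre. The jar and the two bottles stand on it; their order along y varies.
- amber_bottle: Round amber bottle, 58 mm across, 115 mm tall, standing loose on the riser; to be left alone. Origin: centre of its underside.
- round_jar: Round clear jar with white lid, 66 mm across, 75 mm tall, standing loose on the riser; to be left alone. Origin: centre of its underside.
Not all that is in view belongs to the job. Leave any purple or yellow look-alike of the scanner alone. Leave any pink or purple look-alike of the jar alone.

How it is judged:
By the outcome, as a careful person would: the job done as asked, in the order asked, and still so for the second after the job is handed in, with the robot touching nothing.
It also fails if it takes over 48 s, if anything falls off the work surface, if the arm or the gripper's body presses on something with over 40 N, if the wrist force passes 120 N, or if a joint passes its speed limit or range.

## Working session

There is one attempt and no reset: what is moved stays moved. The work goes in short steps, Python scripts to look and compute and a tool call to move; the robot and the scene stay as the last step left them, time stands still between calls to the robot, and variables do not carry over. Pictures are saved under pics/ and viewed, at most 10 in all, crops included, and the job is handed in when it is done.

Besides the shell and the picture viewer there is one more tool, called as name(argument=value, ...) on one line, values as JSON. drive_tool: Moves the arm, as the interface text tells. Its arguments: {"type":"object","properties":{"rows":{"type":"array"},"squeeze":{"type":"number"}},"required":["rows"]}

```bash
mkdir -p pics; ls; python3 - <<'E'
from workcell import monitor, viewer
import cv2,numpy as np,pickle
s=monitor.state();print(s['time'],s['ee_pos'],np.round(s['orientation'],3).tolist(),s['opening'])
for n in("scene","top"):
    d=viewer.get_image(n);cv2.imwrite(f'pics/{n}0.png',d['img']);pickle.dump(d,open(f'pics/{n}0.pkl','wb'))
    print(n,np.round(d['K'],1).tolist(),np.round(d['eye'],3),np.round(d['attitude'],3).tolist())
E
```

```text
pics
0.0 [0.15329541 0.52770861 0.24141132] [[0.96, -0.279, -0.0], [-0.279, -0.96, -0.002], [0.0, 0.002, -1.0]] 0.08553959866415174
scene [[607.6, 0.0, 318.6], [0.0, 607.6, 244.0], [0.0, 0.0, 1.0]] [ 1.305 -0.304  0.967] [[0.288, 0.641, -0.712], [0.958, -0.177, 0.228], [0.02, -0.747, -0.664]]
top [[535.1, 0.0, 322.9], [0.0, 535.1, 246.7], [0.0, 0.0, 1.0]] [ 0.194 -0.034  1.189] [[0.015, -0.978, 0.21], [-1.0, -0.014, 0.006], [-0.003, -0.21, -0.978]]
```

View pics/scene0.png

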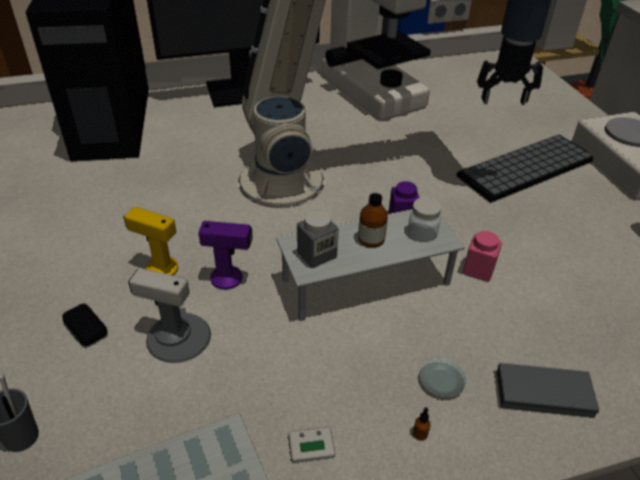

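View pics/top0.png

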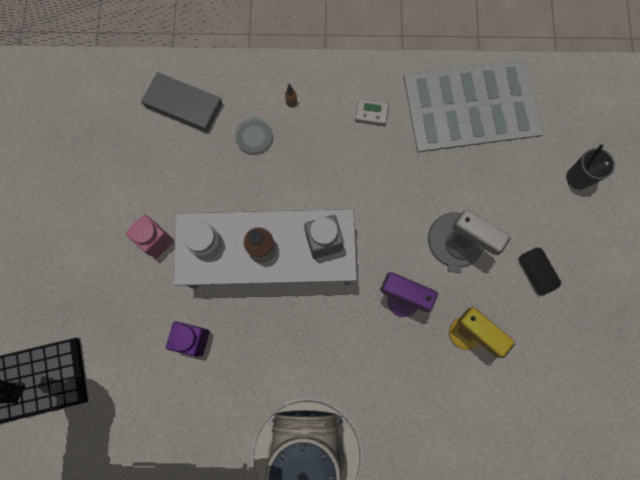

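The scene picture shows the white scanner on the grey pad at (160,290). Look-alikes are yellow at (150,225) and purple at (225,235). The grey jar with its label is at (318,240), and its look-alikes are pink at (485,255) and purple at (403,195). In the top picture the white scanner head is at (481,232), with purple at (410,290) and yellow at (487,332). The grey jar is at (324,236), pink at (150,236) and purple at (187,339). I choose the white scanner on the grey pad and the grey jar on the riser, and check both in one crop.

```bash
python3 - <<'E'
import cv2,numpy as np
t=cv2.imread('pics/top0.png');s=cv2.imread('pics/scene0.png')
def c(i,x,y,w=100,h=75): return cv2.resize(i[y:y+h,x:x+w],(400,300),interpolation=cv2.INTER_CUBIC)
m=np.vstack([np.hstack([c(t,420,200),c(t,280,200)]),np.hstack([c(s,120,265,133,100),c(s,280,205)])])
cv2.imwrite('pics/crop1.png',cv2.convertScaleAbs(m,alpha=1.3))
E
```

```text
(no output)
```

View pics/crop1.png

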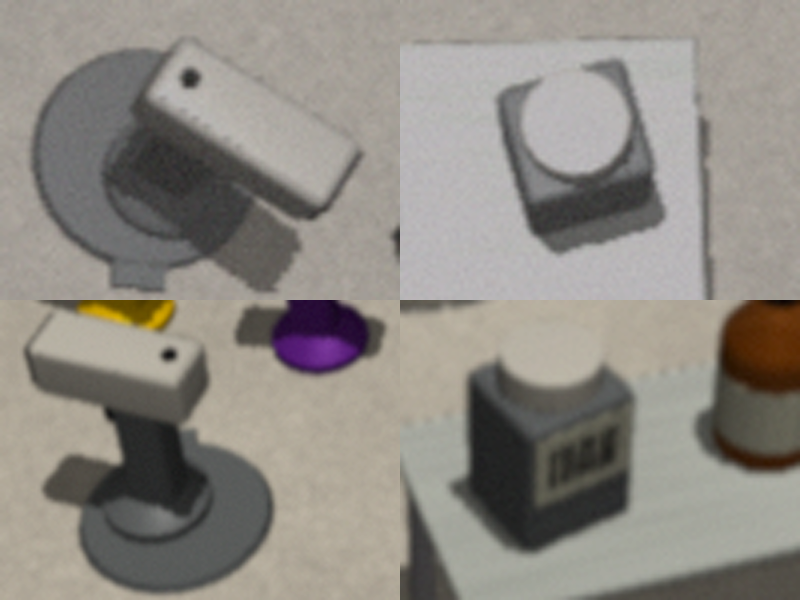

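The crop confirms the white scanner on the grey pad. Its black dot is at the rear, and the longer head end looks toward the lower right in the top view, away from the scene camera. The grey jar's barcode label is in the scene view with full-picture corners of about (314.5,238.8), (337,230.5), (314,257) and (337.5,247.5).

```bash
cat > h.py <<'E'
import cv2,numpy as np,pickle
def ray(d,u,v,fish=False):
    K=d['K'];x=(u-K[0,2])/K[0,0];y=(v-K[1,2])/K[1,1]
    if fish:
        t=np.hypot(x,y);r=np.array([x/t*np.sin(t),y/t*np.sin(t),np.cos(t)]) if t>1e-9 else np.array([0,0,1.])
    else: r=np.array([x,y,1.])
    return np.array(d['attitude'])@r
def onz(d,u,v,z,fish=False):
    r=ray(d,u,v,fish);e=np.array(d['eye']);return e+r*(z-e[2])/r[2]
E
python3 - <<'E'
from h import *
t=pickle.load(open('pics/top0.pkl','rb'));s=pickle.load(open('pics/scene0.pkl','rb'))
for p in [(314.5,238.75,.196),(337,230.5,.196),(314,257,.154),(337.5,247.5,.154)]: print('label',np.round(onz(s,*p),4))
def big(m,x0,y0,x1,y1):
    k=np.zeros_like(m);k[y0:y1,x0:x1]=m[y0:y1,x0:x1]
    c=max(cv2.findContours(k,cv2.RETR_EXTERNAL,cv2.CHAIN_APPROX_NONE)[0],key=cv2.contourArea);return c
g=cv2.cvtColor(t['img'],cv2.COLOR_BGR2GRAY);print('gray head/table/lid/side',g[232,481],g[200,500],g[232,324],g[255,330])
hsv=cv2.cvtColor(t['img'],cv2.COLOR_BGR2HSV)
gb=cv2.GaussianBlur(g,(3,3),0)
# grey jar+lid lid: bright
for name,th,box,z in [('head',165,(440,205,515,260),.156),('lid',185,(305,215,343,252),.22)]:
    for th in (th-15,th,th+15):
        c=big((gb>th).astype(np.uint8),*box);r=cv2.minAreaRect(c);b=cv2.boxPoints(r)
        P=np.array([onz(t,*p,z) for p in b]);print(name,th,cv2.contourArea(c),np.round(r[0],1),np.round(P[:,:2],4).tolist(),'mid',np.round(P.mean(0),4),'len',np.round([np.linalg.norm(P[0]-P[1]),np.linalg.norm(P[1]-P[2])],4))
# pad: edges ellipse from given outline points (crop1)
pad=np.array([(32,160),(60,75),(140,48),(70,225),(100,252),(190,262)],float)/4+[420,200]
P=np.array([onz(t,*p,.003)[:2] for p in pad]);A=np.c_[2*P,np.ones(len(P))];q=np.linalg.lstsq(A,(P**2).sum(1),rcond=None)[0]
print('pad',q[:2],'R',np.sqrt(q[2]+q[0]**2+q[1]**2))
# jar shoulder corners z=.202
for p in [(500,92),(615,60),(650,178),(530,208)]: print('jar',np.round(onz(t,(p[0]-400)/4+280,p[1]/4+200,.202),4))
E
```

```text
label [ 0.4623 -0.043   0.196 ]
label [0.4504 0.0065 0.196 ]
label [ 0.4684 -0.0451  0.154 ]
label [0.4542 0.0082 0.154 ]
gray head/table/lid/side 137 124 139 69Traceback (most recent call last):
  File "<stdin>", line 13, in <module>
  File "<stdin>", line 6, in big
ValueError: max() iterable argument is empty
```

```bash
python3 - <<'E'
from h import *
t=pickle.load(open('pics/top0.pkl','rb'))
H=np.array([onz(t,x/4+420,y/4+200,.156)[:2] for x,y in [(187,40),(358,150),(318,205),(146,96)]])
print('head',np.round(H,4).tolist(),'len',[np.linalg.norm(H[i]-H[i-1]).round(4) for i in range(4)])
d=(H[1]-H[0]+H[2]-H[3]);d/=np.linalg.norm(d);m=H.mean(0);print('mid',m,'yaw',np.degrees(np.arctan2(d[1],d[0])),'origin',m-7.5e-3*d)
pad=np.array([(32,160),(60,75),(140,48),(70,225),(100,252),(190,262)],float)/4+[420,200]
P=np.array([onz(t,*p,.003)[:2] for p in pad]);A=np.c_[2*P,np.ones(len(P))];q=np.linalg.lstsq(A,(P**2).sum(1),rcond=None)[0]
print('pad',q[:2],'R',np.sqrt(q[2]+q[0]**2+q[1]**2))
J=np.array([onz(t,(x-400)/4+280,y/4+200,.202)[:2] for x,y in [(500,92),(615,60),(650,178),(530,208)]]);print('jar',J.round(4).tolist(),J.mean(0),[np.linalg.norm(J[i]-J[i-1]).round(4) for i in range(4)])
for a,b in((3,0),(2,1)): e=J[b]-J[a];print('yaw',np.degrees(np.arctan2(e[1],e[0])))
print('lid',onz(t,(577-400)/4+280,122/4+200,.22))
E
```

```text
head [[0.4947, -0.3143], [0.4393, -0.3965], [0.4112, -0.3753], [0.4654, -0.2927]] len [np.float64(0.0363), np.float64(0.0991), np.float64(0.0352), np.float64(0.0987)]
mid [ 0.45266559 -0.34471085] yaw -123.6134385554538 origin [ 0.45681749 -0.33846492]
pad [ 0.47176558 -0.33022277] R 0.06417068385110239
jar [[0.4511, 0.007], [0.4677, -0.0475], [0.4103, -0.0647], [0.395, -0.0083]] [ 0.43102563 -0.02837895] [np.float64(0.0582), np.float64(0.057), np.float64(0.06), np.float64(0.0584)]
yaw 15.307871033261785
yaw 16.618763777471663
lid [ 0.43253484 -0.02991141  0.22      ]
```

drive_tool(rows=[[0, 0, -50, 0, 0, 0, 0], [0, 0, -50, 0, 0, 0, 0], [48, 2.1, 0, 0, 0, 0.0873, 0], [48, 2.1, 0, 0, 0, 0.0873, 0], [48, 2.1, 0, 0, 0, 0.0873, 0]])

```text
time: 0.6
ee_pos: [0.286, 0.4699, 0.3417]
orientation: [[0.854, -0.52, -0.001], [-0.52, -0.854, -0.001], [-0.0, 0.001, -1.0]]
contact_force: [-0.8, -0.1, -0.6]
opening: 0.0852
grasp_force: 0.0
```

drive_tool(rows=[[48, 2.1, 0, 0, 0, 0.0873, 0], [48, 2.1, 0, 0, 0, 0.0873, 0], [48, 2.1, 0, 0, 0, 0.0873, 0], [48, 2.1, 0, 0, 0, 0.0873, 0], [48, 2.1, 0, 0, 0, 0.0873, 0]])

```text
time: 1.1
ee_pos: [0.4584, 0.304, 0.3414]
orientation: [[0.553, -0.833, -0.001], [-0.833, -0.553, -0.001], [0.0, 0.002, -1.0]]
contact_force: [0.9, 1.1, -0.6]
opening: 0.0854
grasp_force: 0.0
```

Tracks well. I'll continue.

drive_tool(rows=[[48, 2.1, 0, 0, 0, 0.0873, 0], [48, 2.1, 0, 0, 0, 0.0873, 0], [48, 2.1, 0, 0, 0, 0.0873, 0], [48, 2.1, 0, 0, 0, 0.0873, 0], [48, 2.1, 0, 0, 0, 0.0873, 0]])

```text
time: 1.6
ee_pos: [0.5442, 0.0816, 0.3414]
orientation: [[0.149, -0.989, -0.001], [-0.989, -0.149, -0.0], [0.0, 0.002, -1.0]]
contact_force: [1.0, 0.2, 0.2]
opening: 0.0854
grasp_force: 0.0
```

drive_tool(rows=[[48, 2.1, 0, 0, 0, 0.0873, 0], [48, 2.1, 0, 0, 0, 0.0873, 0], [48, 2.1, 0, 0, 0, 0.0873, 0], [48, 2.1, 0, 0, 0, 0.0873, 0], [48, 2.1, 0, 0, 0, 0.0873, 0]])

```text
time: 2.1
ee_pos: [0.5278, -0.1563, 0.3414]
orientation: [[-0.283, -0.959, -0.002], [-0.959, 0.283, 0.0], [0.0, 0.002, -1.0]]
contact_force: [1.6, 0.5, 0.3]
opening: 0.0853
grasp_force: 0.0
```

drive_tool(rows=[[48, 2.1, 0, 0, 0, 0.0873, 0], [48, 2.1, 0, 0, 0, 0.0873, 0], [48, 2.1, 0, 0, 0, 0.0873, 0], [48, 2.1, 0, 0, 0, 0.0873, 0], [0, 0, 0, 0, 0, 0, 0]])

```text
time: 2.6
ee_pos: [0.4406, -0.3299, 0.3421]
orientation: [[-0.598, -0.802, -0.002], [-0.802, 0.598, -0.001], [0.001, 0.001, -1.0]]
contact_force: [1.3, 0.4, 0.1]
opening: 0.0857
grasp_force: 0.0
```

```bash
python3 - <<'E'
from workcell import monitor, viewer
from h import *
d=viewer.get_image("wrist");cv2.imwrite('pics/w1.png',d['img']);pickle.dump(d,open('pics/w1.pkl','wb'))
s=monitor.state();print(s['time'],s['ee_pos'],s['orientation'].round(4).tolist() if hasattr(s['orientation'],'round') else s['orientation'],s['joints'])
print(d['K'].tolist(),d['eye'],np.round(d['attitude'],3).tolist())
E
```

```text
2.65 [ 0.44204247 -0.32806048  0.34192343] [[-0.595, -0.8037, -0.0009], [-0.8037, 0.595, 0.0003], [0.0003, 0.0009, -1.0]] [-3.54128693e-01  2.52265845e-01  3.53729644e-01  4.43536807e-05
 -1.67319474e+00 -2.83180692e-01]
[[371.64829954431775, 0.0, 320.73924422789963], [0.0, 371.64829954431775, 234.87393643643424], [0.0, 0.0, 1.0]] [ 0.39186505 -0.39574847  0.47430439] [[-0.801, 0.567, 0.191], [0.598, 0.759, 0.256], [0.0, 0.319, -0.948]]
```

View pics/w1.png

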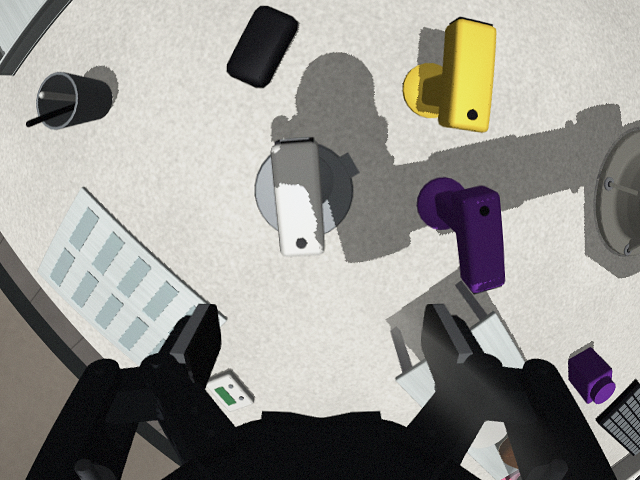

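The wrist picture shows the scanner head from (295,141) at the dark window end to (303,254) at the rear, with its dot at (301,243). The pad is around (304,190), and purple (482,240) and yellow (470,75) stand off to the side. I take a close crop for the corners.

```bash
python3 - <<'E'
from h import *
i=cv2.imread('pics/w1.png')[130:264,240:360]
cv2.imwrite('pics/c2.png',cv2.resize(i,None,fx=4.4,fy=4.4,interpolation=cv2.INTER_CUBIC))
E
```

```text
(no output)
```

View pics/c2.png

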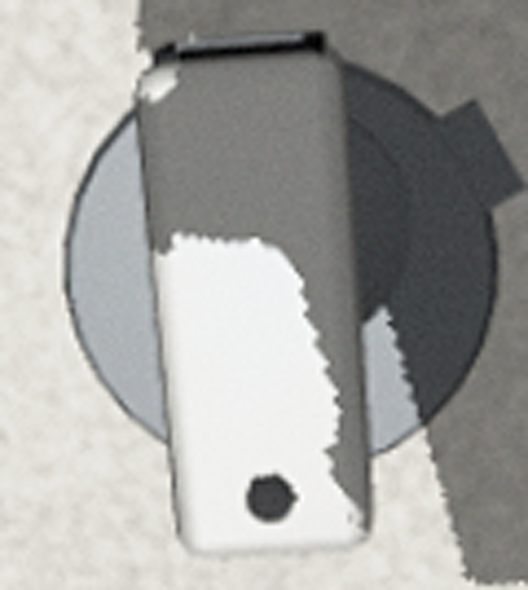

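```bash
python3 - <<'E'
from h import *
d=pickle.load(open('pics/w1.pkl','rb'))
f=lambda x,y,z:onz(d,x/4.4+240-.4,y/4.4+130-.4,z,True)[:2]
H=np.array([f(x,y,.156) for x,y in [(140,62),(342,54),(371,548),(181,551)]])
print(H.round(4).tolist(),[np.linalg.norm(H[i]-H[i-1]).round(4) for i in range(4)])
v=(H[0]+H[1]-H[2]-H[3]);v/=np.linalg.norm(v);m=H.mean(0);yaw=np.arctan2(v[1],v[0]);o=m-.0075*v
for a,b in((3,0),(2,1)): e=H[b]-H[a];print('side yaw',np.degrees(np.arctan2(e[1],e[0])))
print('mid',m,'yaw',np.degrees(yaw),'origin',o)
P=np.array([f(x,y,.003) for x,y in [(65,260),(497,265),(165,445),(105,120),(415,425),(80,330)]])
A=np.c_[2*P,np.ones(len(P))];q=np.linalg.lstsq(A,(P**2).sum(1),rcond=None)[0]
print('pad',q[:2],'R',np.sqrt(q[2]+q[0]**2+q[1]**2))
# foot right edge crop (412,215)
print('foot edge', f(412,210,.02), np.linalg.norm(f(412,210,.02)-o))
R=np.array([[-.595,-.8037,-.0009],[-.8037,.595,.0003],[.0003,.0009,-1]]);p=np.array([.44204,-.32806,.34192])
print('tool shift mm',R.T@(np.r_[o,.156-.021-.008]-p)*1e3,'turn about tool z',-(yaw-np.arctan2(R[1,0],R[0,0])))
E
```

```text
[[0.4405, -0.4011], [0.4083, -0.3785], [0.4648, -0.2932], [0.4972, -0.3165]] [np.float64(0.1019), np.float64(0.0393), np.float64(0.1023), np.float64(0.0399)]
side yaw -123.83388399920685
side yaw -123.48909765093623
mid [ 0.45268574 -0.34732137] yaw -123.66115898280427 origin [ 0.45684284 -0.3410789 ]
pad [ 0.46807723 -0.33224631] R 0.06459680572954124
foot edge [ 0.42599927 -0.32415048] 0.03518376187278792
tool shift mm [  1.59111889 -19.83671699 214.90277177] turn about tool z -0.04978288591784574
```

drive_tool(rows=[[1.5, -19, 0, 0, 0, 0, 0], [0, 0, 40, 0, 0, -0.05, 0], [0, 0, 50, 0, 0, 0, 0], [0, 0, 50, 0, 0, 0, 0], [0, 0, 0, 0, 0, 0, 0]], squeeze=60)

```text
time: 3.15
ee_pos: [0.4534, -0.3342, 0.1932]
orientation: [[-0.55, -0.835, -0.016], [-0.835, 0.549, 0.01], [0.0, 0.019, -1.0]]
contact_force: [0.1, 1.2, -0.7]
opening: 0.0853
grasp_force: 0.0
```

drive_tool(rows=[[0, 0, 30, 0, 0, 0, 0], [0, 0, 30, 0, 0, 0, 0], [0, 0, 15, 0, 0, 0, 0], [0, 0, 0, 0, 0, 0, 0], [0, 0, 0, 0, 0, 0, 0]])

```text
time: 3.65
ee_pos: [0.4602, -0.3391, 0.1301]
orientation: [[-0.549, -0.836, 0.003], [-0.836, 0.549, -0.002], [0.0, -0.004, -1.0]]
contact_force: [0.2, -0.2, 0.2]
opening: 0.0854
grasp_force: 0.0
```

```bash
python3 - <<'E'
from workcell import monitor, viewer
from h import *
d=viewer.get_image("wrist");cv2.imwrite('pics/w2.png',d['img']);pickle.dump(d,open('pics/w2.pkl','wb'))
s=monitor.state();print(s['time'],s['ee_pos'],np.degrees(np.arctan2(s['orientation'][1][0],s['orientation'][0][0])),s['contact_force'])
E
```

```text
3.7 [ 0.46015674 -0.33917679  0.13021088] -123.318806770103 [-0.49084337 -0.02028606  0.61507971]
```

View pics/w2.png

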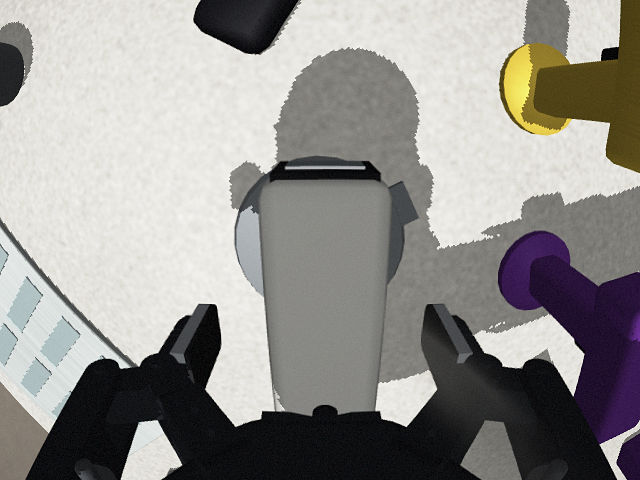

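The wrist picture shows the head centred at about column 326 between the pads, whose centre is column 321. The window bezel is at (325,170), facing away from the hand. A nudge of +2 mm along tool y is needed.

drive_tool(rows=[[2.5, 2, 3, 0, 0, 0.005, 0], [0, 0, 0, 0, 0, 0, 0], [0, 0, 0, 0, 0, 0, 1], [0, 0, 0, 0, 0, 0, 1], [0, 0, 0, 0, 0, 0, 1]], squeeze=60)

```text
time: 4.2
ee_pos: [0.4553, -0.3396, 0.1245]
orientation: [[-0.554, -0.832, 0.0], [-0.832, 0.554, -0.0], [0.0, -0.0, -1.0]]
contact_force: [1.5, -2.9, 0.8]
opening: 0.0437
grasp_force: 0.7
```

drive_tool(rows=[[0, 0, 0, 0, 0, 0, 1], [0, 0, 0, 0, 0, 0, 1], [0, 0, 0, 0, 0, 0, 1], [0, 0, 0, 0, 0, 0, 1], [0, 0, 0, 0, 0, 0, 1]])

```text
time: 4.7
ee_pos: [0.4556, -0.3398, 0.1246]
orientation: [[-0.554, -0.832, 0.001], [-0.832, 0.554, -0.001], [0.0, -0.001, -1.0]]
contact_force: [2.0, -0.5, 2.2]
opening: 0.042
grasp_force: 61.8
```

drive_tool(rows=[[0, 0, -20, 0, 0, 0, 1], [0, 0, -35, 0, 0, 0, 1], [0, 0, -45, 0, 0, 0, 1], [0, 0, -40, 0, 0, 0, 1], [0, 0, -20, 0, 0, 0, 1]])

```text
time: 5.2
ee_pos: [0.4551, -0.3395, 0.2873]
orientation: [[-0.554, -0.832, 0.002], [-0.832, 0.554, -0.001], [-0.0, -0.002, -1.0]]
contact_force: [0.2, -1.2, -2.1]
opening: 0.0411
grasp_force: 61.9
```

drive_tool(rows=[[0, 0, 0, 0, 0, 0.1426, 1], [0, 0, 0, 0, 0, 0.1426, 1], [0, 0, 0, 0, 0, 0.1426, 1], [0, 0, 0, 0, 0, 0.1426, 1], [0, 0, 0, 0, 0, 0.1426, 1]])

```text
time: 5.7
ee_pos: [0.4543, -0.3386, 0.2827]
orientation: [[-0.965, -0.261, -0.003], [-0.261, 0.965, 0.003], [0.002, 0.004, -1.0]]
contact_force: [-0.6, -0.0, -1.8]
opening: 0.0416
grasp_force: 61.8
```

drive_tool(rows=[[-15, 18, 0, 0, 0, 0, 1], [-25, 30, 0, 0, 0, 0, 1], [-30, 37, 0, 0, 0, 0, 1], [-30, 37, 0, 0, 0, 0, 1], [-30, 37, 0, 0, 0, 0, 1]])

```text
time: 6.2
ee_pos: [0.5373, -0.1494, 0.2829]
orientation: [[-0.964, -0.266, -0.004], [-0.266, 0.964, 0.001], [0.003, 0.002, -1.0]]
contact_force: [1.2, -0.4, -2.3]
opening: 0.0411
grasp_force: 61.8
```

drive_tool(rows=[[-30, 37, 0, 0, 0, 0, 1], [-30, 37, 0, 0, 0, 0, 1], [-30, 37, 0, 0, 0, 0, 1], [-20, 22, 0, 0, 0, 0, 1], [-12, 14, 0, 0, 0, 0, 1]])

```text
time: 6.7
ee_pos: [0.616, 0.0253, 0.2821]
orientation: [[-0.963, -0.269, -0.005], [-0.269, 0.963, 0.0], [0.005, 0.001, -1.0]]
contact_force: [-0.0, -0.5, -2.0]
opening: 0.0415
grasp_force: 61.7
```

drive_tool(rows=[[0, 0, 0, 0, 0, 0, 1], [0, 0, 0, 0, 0, 0, 1], [0, 0, 0, 0, 0, 0, 1]])

```text
time: 7.0
ee_pos: [0.6158, 0.0216, 0.2842]
orientation: [[-0.964, -0.266, -0.001], [-0.266, 0.964, -0.0], [0.001, -0.0, -1.0]]
contact_force: [0.1, 0.8, -2.0]
opening: 0.0413
grasp_force: 61.7
```

```bash
python3 - <<'E'
from workcell import monitor, viewer
from h import *
d=viewer.get_image("wrist");cv2.imwrite('pics/w3.png',d['img']);pickle.dump(d,open('pics/w3.pkl','wb'))
s=monitor.state();print(s['time'],s['ee_pos'],s['orientation'],np.degrees(np.arctan2(s['orientation'][1][0],s['orientation'][0][0])),s['opening'],d['eye'])
E
```

```text
7.05 [0.61586512 0.02153806 0.2844251 ] [[-9.64080431e-01 -2.65610291e-01 -3.09467407e-04]
 [-2.65610260e-01  9.64080480e-01 -1.37568731e-04]
 [ 3.34891157e-04 -5.04296032e-05 -9.99999943e-01]] -164.5967814387622 0.041420464929294916 [ 5.36790073e-01 -1.71272859e-04  4.16375263e-01]
```

View pics/w3.png

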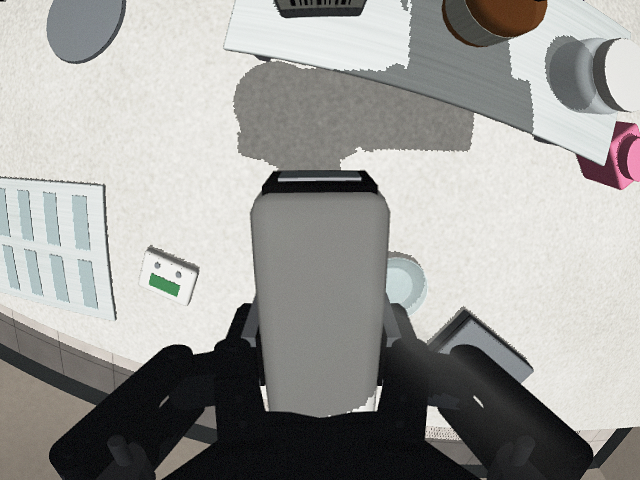

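The picture shows the label's lower part at (283–361, 0–17), straight ahead of the head at about column 320 and nearly square to it. I take one enlarged crop of its edge.

```bash
python3 - <<'E'
from h import *
i=cv2.imread('pics/w3.png')[0:30,265:377]
cv2.imwrite('pics/c3.png',cv2.convertScaleAbs(cv2.resize(i,None,fx=7,fy=7,interpolation=cv2.INTER_CUBIC),alpha=1.5))
E
```

```text
(no output)
```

View pics/c3.png

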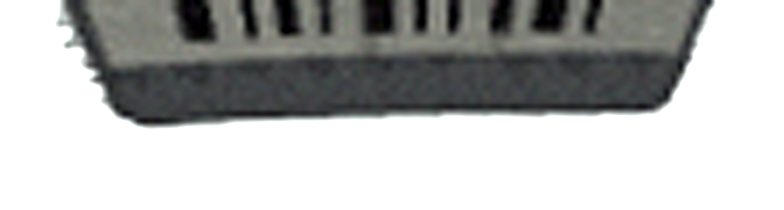

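```bash
python3 - <<'E'
from h import *
d=pickle.load(open('pics/w3.pkl','rb'))
f=lambda x,y,z:onz(d,x/7+265-.43,y/7-.43,z,True)
for n,a,b,z in [('label',(108,70),(680,51),.154),('base',(140,124),(650,109),.12)]:
    A,B=f(*a,z),f(*b,z);e=A-B;w=np.linalg.norm(e);m=(A+B)/2
    nn=np.array([-e[1],e[0]])/w; nn*=np.sign(nn[0]);print(n,A[:2].round(4),B[:2].round(4),'w',w.round(4),'mid',m[:2],'yaw',np.degrees(np.arctan2(nn[1],nn[0])))
    o=m[:2]+.162*nn;print('origin target',o)
E
```

```text
label [ 0.4707 -0.0478] [0.4537 0.0063] w 0.0567 mid [ 0.462204   -0.02071484] yaw 17.491866543721603
origin target [0.61671306 0.02797756]
base [ 0.4678 -0.0486] [0.4509 0.0058] w 0.057 mid [ 0.45931683 -0.02140049] yaw 17.239578385888553
origin target [0.61403879 0.0266111 ]
```

drive_tool(rows=[[-1.3, 4.7, 20, 0, 0, 0, 1], [0, 0, 30, 0, 0, -0.026, 1], [0, 0, 30, 0, 0, 0, 1], [0, 0, 25, 0, 0, 0, 1], [0, 0, 15, 0, 0, 0, 1]])

```text
time: 7.55
ee_pos: [0.6148, 0.0264, 0.1621]
orientation: [[-0.957, -0.29, -0.003], [-0.29, 0.957, -0.0], [0.003, 0.001, -1.0]]
contact_force: [-1.1, 0.5, -2.2]
opening: 0.041
grasp_force: 61.6
```

drive_tool(rows=[[0, 0, 0, 0, 0, 0, 1], [0, 0, 0, 0, 0, 0, 1], [0, 0, 0, 0, 0, 0, 1], [0, 0, 0, 0, 0, 0, 1], [0, 0, 0, 0, 0, 0, 1]])

```text
time: 8.05
ee_pos: [0.6167, 0.0276, 0.1652]
orientation: [[-0.956, -0.292, 0.001], [-0.292, 0.956, 0.0], [-0.002, -0.0, -1.0]]
contact_force: [0.2, 0.5, -2.6]
opening: 0.0413
grasp_force: 61.6
```

```bash
python3 - <<'E'
from workcell import monitor, viewer
from h import *
a=[]
for n in("scene","wrist"):
    d=viewer.get_image(n);cv2.imwrite(f'pics/{n}4.png',d['img']);pickle.dump(d,open(f'pics/{n}4.pkl','wb'));a.append(d['img'])
s=monitor.state();print(s['time'],s['ee_pos'],s['orientation'].tolist(),np.degrees(np.arctan2(s['orientation'][1][0],s['orientation'][0][0])),s['opening'])
c=cv2.resize(a[0][150:350,220:420],(400,400),interpolation=cv2.INTER_CUBIC);w=cv2.resize(a[1][0:300,170:470],(400,400))
cv2.imwrite('pics/m4.png',np.hstack([c,w]))
E
```

```text
8.15 [0.6164913  0.02763574 0.16473978] [[-0.9564481119823257, -0.2919014269533049, 0.0007523483694880177], [-0.2919013687792543, 0.9564484070730089, 0.00018844707869325862], [-0.0007745903707365761, -3.937166622764733e-05, -0.9999996992297696]] -163.02817221507934 0.04136474517686983
```

View pics/m4.png

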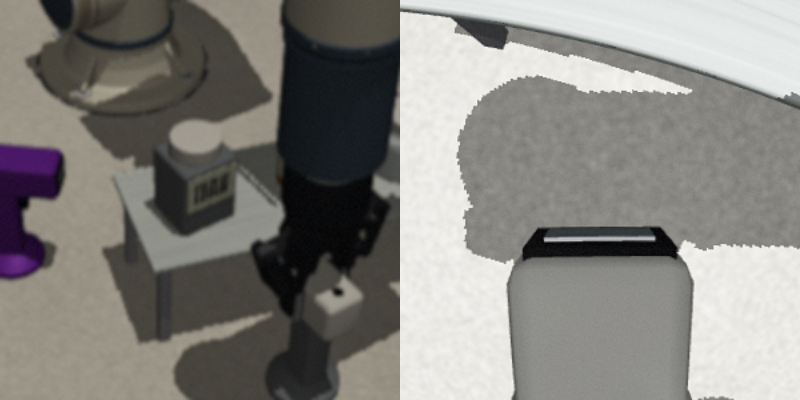

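The left crop (scene view) shows the scanner in front of the label, upright, at about (320,390). In the right crop (wrist view) the head is square and the window bezel is at (600,242). The jar has not been disturbed. I now hold still.

drive_tool(rows=[[0, 0, 0, 0, 0, 0, 1], [0, 0, 0, 0, 0, 0, 1], [0, 0, 0, 0, 0, 0, 1], [0, 0, 0, 0, 0, 0, 1], [0, 0, 0, 0, 0, 0, 1]])

```text
time: 8.65
ee_pos: [0.6163, 0.0276, 0.1643]
orientation: [[-0.956, -0.292, -0.0], [-0.292, 0.956, -0.0], [0.0, -0.0, -1.0]]
contact_force: [1.4, -0.4, -2.8]
opening: 0.0413
grasp_force: 61.6
```

drive_tool(rows=[[0, 0, 0, 0, 0, 0, 1], [0, 0, 0, 0, 0, 0, 1], [0, 0, 0, 0, 0, 0, 1], [0, 0, 0, 0, 0, 0, 1], [0, 0, 0, 0, 0, 0, 1]])

```text
time: 9.15
ee_pos: [0.6164, 0.0276, 0.1643]
orientation: [[-0.956, -0.292, 0.0], [-0.292, 0.956, -0.0], [-0.0, -0.0, -1.0]]
contact_force: [0.1, -0.1, -2.3]
opening: 0.0411
grasp_force: 61.6
```

drive_tool(rows=[[0, 0, 0, 0, 0, 0, 1], [0, 0, 0, 0, 0, 0, 1], [0, 0, 0, 0, 0, 0, 1], [0, 0, 0, 0, 0, 0, 1], [0, 0, 0, 0, 0, 0, 1]])

```text
time: 9.65
ee_pos: [0.6163, 0.0276, 0.1643]
orientation: [[-0.956, -0.292, 0.0], [-0.292, 0.956, 0.0], [-0.0, 0.0, -1.0]]
contact_force: [-0.6, -0.0, -1.8]
opening: 0.0417
grasp_force: 61.6
```

drive_tool(rows=[[0, 0, 0, 0, 0, 0, 1], [0, 0, 0, 0, 0, 0, 1], [0, 0, 0, 0, 0, 0, 1], [0, 0, 0, 0, 0, 0, 1], [0, 0, 0, 0, 0, 0, 1]])

```text
time: 10.15
ee_pos: [0.6163, 0.0276, 0.1643]
orientation: [[-0.956, -0.292, 0.0], [-0.292, 0.956, -0.0], [-0.0, -0.0, -1.0]]
contact_force: [-0.3, 0.2, -2.8]
opening: 0.0415
grasp_force: 61.6
```

drive_tool(rows=[[0, 0, -20, 0, 0, 0, 1], [0, 0, -35, 0, 0, 0, 1], [0, 0, -40, 0, 0, 0, 1], [0, 0, -25, 0, 0, 0, 1], [0, 0, 0, 0, 0, 0, 1]])

```text
time: 10.65
ee_pos: [0.618, 0.0274, 0.2893]
orientation: [[-0.956, -0.292, 0.009], [-0.292, 0.956, 0.001], [-0.009, -0.002, -1.0]]
contact_force: [0.4, -0.9, -2.6]
opening: 0.0414
grasp_force: 61.8
```

drive_tool(rows=[[15, -18, 0, 0, 0, 0, 1], [25, -30, 0, 0, 0, 0, 1], [30, -37, 0, 0, 0, 0, 1], [30, -37, 0, 0, 0, 0, 1], [30, -37, 0, 0, 0, 0, 1]])

```text
time: 11.15
ee_pos: [0.5371, -0.1637, 0.2832]
orientation: [[-0.956, -0.292, -0.001], [-0.292, 0.956, 0.0], [0.001, 0.001, -1.0]]
contact_force: [1.4, -0.5, -2.7]
opening: 0.0413
grasp_force: 61.7
```

drive_tool(rows=[[30, -37, 0, 0, 0, 0, 1], [30, -37, 0, 0, 0, 0, 1], [25, -30, 0, 0, 0, 0, 1], [19, -23, 0, 0, 0, 0, 1], [11.8, -14.8, 0, 0, 0, 0, 1]])

```text
time: 11.65
ee_pos: [0.4675, -0.3336, 0.2831]
orientation: [[-0.957, -0.29, -0.002], [-0.29, 0.957, 0.001], [0.001, 0.001, -1.0]]
contact_force: [0.8, 0.2, -2.6]
opening: 0.0416
grasp_force: 61.7
```

drive_tool(rows=[[0, 0, 0, 0, 0, -0.1374, 1], [0, 0, 0, 0, 0, -0.1374, 1], [0, 0, 0, 0, 0, -0.1374, 1], [0, 0, 0, 0, 0, -0.1374, 1], [0, 0, 0, 0, 0, -0.1374, 1]])

```text
time: 12.15
ee_pos: [0.4687, -0.3315, 0.283]
orientation: [[-0.55, -0.835, -0.002], [-0.835, 0.55, 0.001], [-0.0, 0.002, -1.0]]
contact_force: [-0.4, -1.1, -2.1]
opening: 0.0411
grasp_force: 61.6
```

drive_tool(rows=[[0, 0, 20, 0, 0, 0, 1], [0, 0, 35, 0, 0, 0, 1], [0, 0, 35, 0, 0, 0, 1], [0, 0, 30, 0, 0, 0, 1], [0, 0, 15, 0, 0, 0, 1]])

```text
time: 12.65
ee_pos: [0.4669, -0.3305, 0.1449]
orientation: [[-0.555, -0.832, -0.006], [-0.832, 0.555, 0.004], [0.0, 0.007, -1.0]]
contact_force: [-0.2, 0.4, -2.2]
opening: 0.0415
grasp_force: 61.6
```

drive_tool(rows=[[0, 0, 5, 0, 0, 0, 1], [0, 0, 5, 0, 0, 0, 1], [0, 0, 5, 0, 0, 0, 1], [0, 0, 0, 0, 0, 0, 1], [0, 0, 0, 0, 0, 0, 1]])

```text
time: 13.15
ee_pos: [0.4694, -0.332, 0.1349]
orientation: [[-0.554, -0.832, 0.001], [-0.832, 0.554, -0.001], [-0.0, -0.001, -1.0]]
contact_force: [0.4, -0.3, -2.7]
opening: 0.0414
grasp_force: 61.7
```

drive_tool(rows=[[0, 0, 4, 0, 0, 0, 1], [0, 0, 3, 0, 0, 0, 1], [0, 0, 2, 0, 0, 0, 1], [0, 0, 0, 0, 0, 0, 1], [0, 0, 0, 0, 0, 0, 1]])

```text
time: 13.65
ee_pos: [0.469, -0.3319, 0.1253]
orientation: [[-0.554, -0.832, -0.0], [-0.832, 0.554, -0.0], [0.0, 0.0, -1.0]]
contact_force: [-0.4, -0.1, -2.5]
opening: 0.0412
grasp_force: 61.8
```

drive_tool(rows=[[0, 0, 0.7, 0, 0, 0, 1], [0, 0, 0, 0, 0, 0, 1], [0, 0, 0, 0, 0, 0, 1]])

```text
time: 13.95
ee_pos: [0.4691, -0.3319, 0.1247]
orientation: [[-0.554, -0.832, 0.0], [-0.832, 0.554, -0.0], [-0.0, -0.0, -1.0]]
contact_force: [0.1, 0.8, -2.1]
opening: 0.0413
grasp_force: 61.9
```

drive_tool(rows=[[0, 0, 0.6, 0, 0, 0, 1], [0, 0, 0, 0, 0, 0, 1], [0, 0, 0, 0, 0, 0, 1]])

```text
time: 14.25
ee_pos: [0.4691, -0.332, 0.1246]
orientation: [[-0.554, -0.832, 0.001], [-0.832, 0.554, -0.0], [0.0, -0.001, -1.0]]
contact_force: [-0.6, 1.8, 3.6]
opening: 0.0415
grasp_force: 62.1
```

drive_tool(rows=[[0, 0, 0.6, 0, 0, 0, 1], [0, 0, 0, 0, 0, 0, 1], [0, 0, 0, 0, 0, 0, 1]])

```text
time: 14.55
ee_pos: [0.4692, -0.332, 0.1245]
orientation: [[-0.554, -0.832, 0.001], [-0.832, 0.554, -0.001], [0.0, -0.001, -1.0]]
contact_force: [-1.9, 2.4, 6.8]
opening: 0.0414
grasp_force: 62.3
```

drive_tool(rows=[[0, 0, -0.6, 0, 0, 0, 0.45], [0, 0, 0, 0, 0, 0, 0.3], [0, 0, 0, 0, 0, 0, 0.1], [0, 0, 0, 0, 0, 0, 0], [0, 0, 0, 0, 0, 0, 0]], squeeze=20)

```text
time: 15.05
ee_pos: [0.469, -0.3319, 0.1238]
orientation: [[-0.554, -0.832, -0.0], [-0.832, 0.554, 0.0], [0.0, 0.0, -1.0]]
contact_force: [-0.0, -0.0, -0.5]
opening: 0.0854
grasp_force: 0.0
```

drive_tool(rows=[[0, 0, 0, 0, 0, 0, 0], [0, 0, 0, 0, 0, 0, 0], [0, 0, -10, 0, 0, 0, 0], [0, 0, -30, 0, 0, 0, 0], [0, 0, -40, 0, 0, 0, 0]])

```text
time: 15.55
ee_pos: [0.468, -0.3314, 0.2039]
orientation: [[-0.554, -0.832, -0.004], [-0.832, 0.554, 0.002], [0.001, 0.004, -1.0]]
contact_force: [0.7, 0.0, -0.2]
opening: 0.0852
grasp_force: 0.0
```

drive_tool(rows=[[0, 0, -50, 0, 0, 0, 0], [0, 0, -50, 0, 0, 0, 0], [0, 0, -40, 0, 0, 0, 0], [0, 0, 0, 0, 0, 0, 0], [0, 0, 0, 0, 0, 0, 0]])

```text
time: 16.05
ee_pos: [0.4693, -0.3319, 0.3456]
orientation: [[-0.554, -0.832, 0.003], [-0.832, 0.554, -0.001], [-0.001, -0.003, -1.0]]
contact_force: [-1.2, -0.3, -1.4]
opening: 0.0855
grasp_force: 0.0
```

```bash
python3 - <<'E'
from workcell import monitor, viewer
from h import *
a=[viewer.get_image(n)['img'] for n in("scene","wrist")]
s=monitor.state();print(s['time'],s['ee_pos'],s['opening'])
cv2.imwrite('pics/m5.png',np.hstack([cv2.resize(a[0][170:400,100:430],(400,279)),cv2.resize(a[1][70:349,120:520],(400,279))]))
E
```

```text
16.15 [ 0.46872775 -0.33152268  0.34309512] 0.08560004174811892
```

View pics/m5.png

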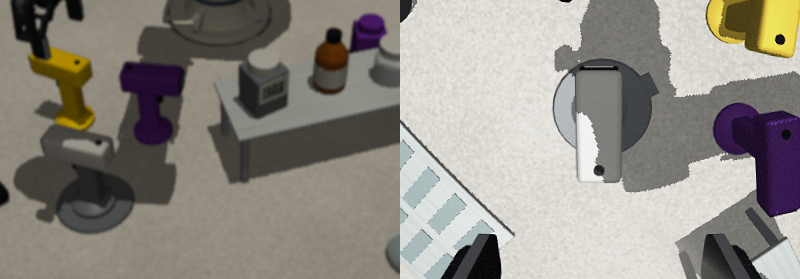

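The scanner stands upright in the middle of the pad, at (90,190) in the left crop and (600,110) in the right. The jar and both bottles are where they were, and the gripper is clear.

```bash
python3 -c "
from workcell import manip
print(manip.hand_in())"
```

```text
the job is handed in; nothing more can be done
None
```

I held the scanner still about 10 cm in front of the jar's label for over 2 s, then stood it upright on its pad, let go and handed the job in at about 16 s; nothing reported whether the barcode actually read, and the last pictures showed the jar and bottles in place.

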